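# Nest the parts cups in the tilted bench rack

### The arm

A 6-joint arm with a two-finger parallel gripper is mounted at the origin on the work surface. World frame = base frame: x ahead of the robot, y to its left, z up, the work surface at z = 0. Lengths are in m, angles in rad, forces in N, time in s.
With the tool pointing down it reaches from about 0.3 to 0.875 m from the base axis. Payload 6.4 kg.
Tool frame: the origin (TCP) lies midway between the tips of the shut fingers; the grasp point (between the pads) lies 19 mm behind it (ctrl.grip_point_offset is the z of the grasp point in the tool frame, in m); z points along the fingers, y is the direction in which the jaws open and shut (so a half turn about z gives the same grasp; the last joint's range is limited). The gripper opens to 88 mm and grips with 3 to 60 N. Pads are 18 mm wide; open, the fingers measure 123 mm over their backs; the gripper's body (75 mm by 187 mm) begins 45 mm behind the grasp point.
Start: joints at [-1.32, 0.181, 1.607, -0, 1.354, -0.206], TCP at [0.254, -0.516, 0.239] pointing down, gripper open.
Joint ranges: [-2.99, 2.99], [-0.89, 2.07], [0.3, 2.58], [-1.14, 4.28], [0, 2.63], [-3.12, 3.12]. Speed limits (rad/s): [2.57, 2.57, 3.01, 3.14, 3.14, 3.14].

### API

Orientations are given as a 3x3 rotation matrix whose columns are the frame's x, y, z axes.
In Python, from bench import ctrl gives the robot as it stands. The module is installed in compiled form; this text tells all that it offers.
- The arm moves only by the tool apply_moves, never from a script. Its argument "commands" is a list of rows, each a list of 2 entries, a list of its own where there are three numbers: the shift along the tool's x, y, z in mm, then the turn, a rotation vector about the tool's x, y, z in rad. A call has exactly 10 rows; each row shifts and turns the commanded pose from where the row before left it, along the tool's axes as they then stand; what a row does not reach is not made up. A row lasts 1/8 s, in which the tool goes at most 62.5 mm and 10.7 degrees, less where a joint would pass 70% of its speed; a pose out of reach is approached as far as the arm can. A call with a gripper value outside its range is refused whole. "hand" is the opening, from 0 (shut) to 1 (fully open), set as the call begins (left out, the last holds). The fingers move at their own pace and stop on an object; the grip force is fixed at half the most. Time passes only in rows, so rows that do not move let the fingers close, or fill a call up. It gives the time, the measured TCP pose, the force and the opening at its end, in the units of the state.
- ctrl.get_obs(): the state, without advancing time (a new reading comes with each control period).
- ctrl.grab_frame(name): name is "side" or "top" or "wrist"; returns the picture (400x640x3 uint8, red, green, blue); there is no depth.
- ctrl.get_calibration(name): a dict with "vertical_fov" (degrees; the focal length in pixels is half the picture's height over the tangent of half this angle, whatever the lens; pixels are square), "cx", "cy" (the principal point, pixels), "R" (3x3) and "t" (3): a world point X has camera coordinates R X + t. Camera axes: x right, y down, z forward; pixel columns grow to the right and rows downward; lengths in m; the calibration is good to about 2 mm. A picture is of the moment at which its call begins: read the wrist's pose just before it. get_calibration takes no time and is no camera call; for the wrist camera it gives the pose at the moment of the call.
- ctrl.close_job(): hands the job in, once; it reports no verdict.
The state is a dict: "time": time; "joint_pos": joint angles; "joint_vel": joint speeds; "joint_efforts": joint torques, N m; "eef_pos": TCP position; "tcp_rot": TCP orientation; "force": force on the tool from outside, world axes, zero at the start; "wrist_torque": the same for the moment, N m; "grip_width": finger opening in m.
Only numpy, scipy, OpenCV 4.12 (cv2) and the standard library are available. Lean on these libraries where they do the work, as an engineer would, in place of code of your own. Each camera call takes 0.05 s, during which the arm holds its last target.

### The job

Put the parts cups away: nest the blue cup inside the bare metal cup that is fixed in the tilted rack, and the red cup inside the blue one. The sliding floor inside each cup is stiff, so press each cup firmly but without forcing it until it is fully home, then let go. Never lay a cup on its side, and leave the other things on the bench where they are.

Things in the scene. Friction and masses are not known exactly. Their poses are not given: they have to be found in the camera images.
- holder_cup: Bare metal cup fixed in a dark rack, its axis leaning 35 deg from vertical, mouth up and tipped towards the robot's side (the lean turns with the rack). Shape of all three cups: round, straight taper, 100 mm tall, outside diameter 62 mm at the rim, 40 mm at the foot, wall 2.5 mm. Origin: centre of the foot's underside; z along the cup's axis, foot to mouth; y level.
- holder_cup_seat (a point): Point on the metal cup's axis, 46 mm above its foot: where the centre of the nested cup's foot is when fully home. Inside each cup is a stiff black sliding floor, 39 mm across. It starts 8 to 14 mm above its lowest place, needs about 9 N along the axis to go down (a cup's weight does not move it), stays where it is left and stops hard when its top reaches this point.
- blue_cup_seat (a point): The same point in the blue cup: on its axis, 46 mm above its foot, the lowest place of its sliding floor. The red cup's foot rests here when fully home. A nested cup, fully home, stands 46 mm proud of the rim outside it, with about 2 mm play between the walls all round.
- holder_cup_floor: The black sliding floor inside the metal cup, a disc 39 mm across. Origin: centre of its upper face; z along the cup's axis towards the mouth. Pushed by more than 60 N it counts as forced.
- blue_cup_floor: The same sliding floor inside the blue cup. Origin: centre of its upper face; z along the blue cup's axis towards the mouth.
- blue_cup: Loose blue cup of the same shape, sizes and sliding floor as the metal one, 100 to 220 g, standing upright on the bench at the start. Origin: centre of the underside of the foot; z along its axis towards the mouth. Painted metal, can be gripped across the outside just below the rim (about 60 mm wide).
- red_cup: Loose red cup of the same shape, sizes and sliding floor, 100 to 220 g, standing upright on the bench at the start. Origin: centre of the underside of the foot; z along its axis towards the mouth.
- rack: Dark steel rack that carries the metal cup, fixed to the bench: foot plate 190 x 150 x 14 mm, top of the rack itself under 140 mm. Origin: centre of the underside of the foot plate; x points away from the mouth of its cup, z up.
- jar: Bystander: amber jar with metal cap, 60 mm across, about 85 mm tall; origin centre of its underside.
- tape_roll: Bystander: yellow roll, 90 mm across, 24 mm tall, lying flat; origin centre of its underside.
- pipe_coupling: Bystander: brass pipe coupling standing up, 42 mm across, 44 mm tall; origin centre of its underside.
- hex_nut: Bystander: steel collar nut lying flat, 38 mm across, 16 mm tall; origin centre of its underside.
- screwdriver: Bystander: screwdriver with orange handle lying on the bench.
- wrench: Bystander: steel wrench lying on the bench.
- hammer: Bystander: hammer with wooden handle lying on the bench.
Not all that is in view belongs to the job. What is meant by the blue_cup is not purple, and is the larger of those in its own colour.

How it is judged:
By the outcome, as a careful person would: the job done as asked, in the order asked, and still so for the second after the job is handed in, with the robot touching nothing.
It also fails if it takes over 70 s, if anything falls off the work surface, if the arm or the gripper's body presses on something with over 40 N, if the wrist force passes 120 N, or if a joint passes its speed limit or range.

## Working session

There is one attempt and no reset: what is moved stays moved. The work goes in short steps, Python scripts to look and compute and a tool call to move; the robot and the scene stay as the last step left them, time stands still between calls to the robot, and variables do not carry over. Pictures are saved under pics/ and viewed, and the job is handed in when it is done.

Besides the shell and the picture viewer there is one more tool, called after "Emit:" as name([rows], argument=value, ...), one row to a line, values as JSON. apply_moves: Moves the arm, as the interface text tells. Its arguments: {"type":"object","properties":{"commands":{"type":"array","items":{"type":"array"}},"hand":{"type":"number"}},"required":["commands"]}

```bash
mkdir -p pics; python3 - <<'E'
from bench import ctrl
import cv2,numpy as np
for n in ("side","top","wrist"):
    c=ctrl.get_calibration(n); print(n,{k:np.round(v,4).tolist() for k,v in c.items()})
    im=ctrl.grab_frame(n); cv2.imwrite(f"pics/{n}0.png",im[:,:,::-1])
o=ctrl.get_obs()
for k,v in o.items(): print(k,np.round(v,4).tolist())
print(ctrl.grip_point_offset)
E
```

```text
side {'vertical_fov': 52.3031, 'cx': 320.7119, 'cy': 199.8858, 'R': [[-0.8916, -0.4525, 0.0154], [-0.2876, 0.5398, -0.7911], [0.3497, -0.7098, -0.6115]], 't': [0.4795, 0.2319, 0.8544]}
top {'vertical_fov': 43.1178, 'cx': 327.9731, 'cy': 192.1356, 'R': [[0.0021, -0.9998, -0.0217], [-0.9919, 0.0007, -0.1274], [0.1274, 0.0218, -0.9916]], 't': [0.0126, 0.5435, 1.5104]}
wrist {'vertical_fov': 60.5557, 'cx': 312.4946, 'cy': 194.7923, 'R': [[0.4415, -0.8973, -0.0023], [-0.8517, -0.4199, 0.3134], [-0.2822, -0.1365, -0.9496]], 't': [-0.574, -0.0432, 0.3917]}
time 0.15
joint_pos [-1.3203, 0.1813, 1.6077, -0.0, 1.3538, -0.2063]
joint_vel [0.0005, -0.0007, -0.0055, -0.0009, 0.0003, 0.0011]
joint_efforts [0.0014, -43.4225, -34.2177, 0.0703, 0.0356, -0.0001]
eef_pos [0.2535, -0.5157, 0.238]
tcp_rot [[0.8975, 0.4411, -0.0004], [0.4411, -0.8975, 0.0012], [0.0002, -0.0013, -1.0]]
force [-0.0999, 0.4699, -1.0804]
wrist_torque [-0.0343, -0.0425, 0.017]
grip_width 0.0881
-0.0187
```

View pics/side0.png

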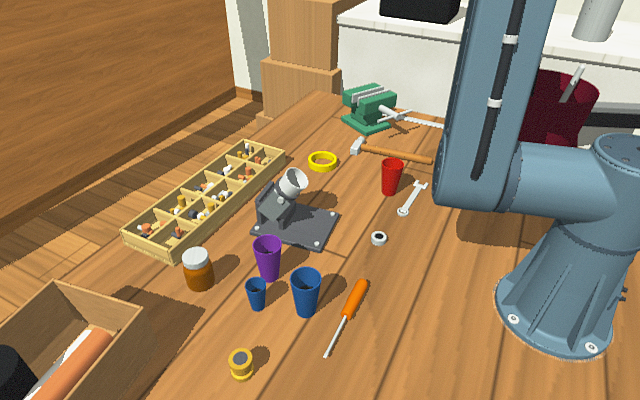

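View pics/top0.png

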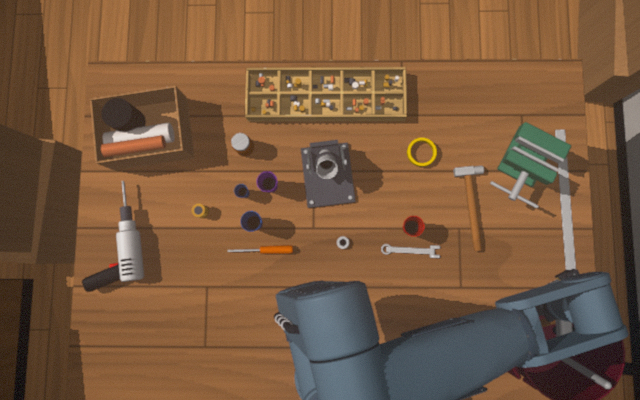

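View pics/wrist0.png

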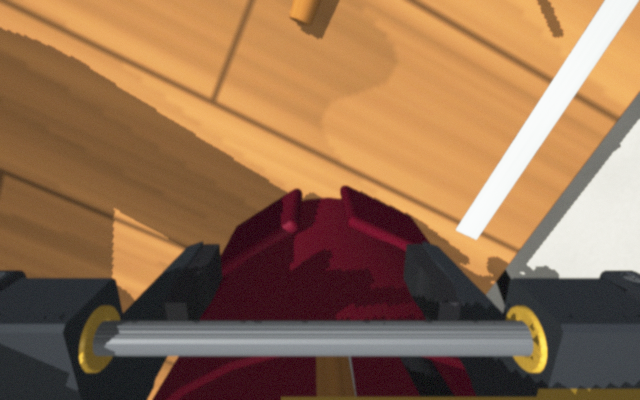

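Candidates for the blue cup are the large blue one (side 306,290; top 251,221), the small blue one (side 257,293; top 242,190) and the purple one (side 267,258; top 267,182). The larger, non-purple one at (306,290) fits the description. I'll confirm it in a crop and measure.

```bash
cat > h.py <<'E'
import numpy as np,cv2
def ray(c,u,v):
    f=200/np.tan(np.radians(c["vertical_fov"])/2)
    R=np.array(c["R"]);t=np.array(c["t"])
    d=R.T@np.array([(u-c["cx"])/f,(v-c["cy"])/f,1.]);return -R.T@t,d/np.linalg.norm(d)
def onz(c,u,v,z):
    o,d=ray(c,u,v);return o+d*(z-o[2])/d[2]
def proj(c,X):
    f=200/np.tan(np.radians(c["vertical_fov"])/2)
    p=np.array(c["R"])@np.array(X)+np.array(c["t"]);return np.array([c["cx"]+f*p[0]/p[2],c["cy"]+f*p[1]/p[2]])
def tri(rs):
    A=np.zeros((3,3));b=np.zeros(3)
    for o,d in rs:
        P=np.eye(3)-np.outer(d,d);A+=P;b+=P@o
    X=np.linalg.solve(A,b);return X,[np.linalg.norm((np.eye(3)-np.outer(d,d))@(X-o)) for o,d in rs]
E
python3 - <<'E'
from bench import ctrl
import cv2,numpy as np
from h import *
s=cv2.imread("pics/side0.png");t=cv2.imread("pics/top0.png")
a=cv2.resize(s[220:330,220:360],None,fx=3,fy=3,interpolation=cv2.INTER_CUBIC)
b=cv2.resize(t[130:240,180:320],None,fx=3,fy=3,interpolation=cv2.INTER_CUBIC)
cv2.imwrite("pics/c1.png",np.vstack([np.hstack([a])]))
cv2.imwrite("pics/c2.png",b)
c=cv2.resize(s[150:260,230:360],None,fx=3,fy=3,interpolation=cv2.INTER_CUBIC)
d=cv2.resize(t[130:220,290:370],None,fx=4,fy=4,interpolation=cv2.INTER_CUBIC)
cv2.imwrite("pics/c3.png",c);cv2.imwrite("pics/c4.png",d)
e=cv2.resize(t[200:250,390:440],None,fx=6,fy=6,interpolation=cv2.INTER_CUBIC)
cv2.imwrite("pics/c5.png",e)
for n,im in(("side",s),("top",t)):
    hsv=cv2.cvtColor(im,cv2.COLOR_BGR2HSV);C=ctrl.get_calibration(n)
    for col,lo,hi in(("blue",(100,100,30),(122,255,255)),("red",(0,180,60),(5,255,255))):
        m=cv2.inRange(hsv,lo,hi)
        k,l,st,ce=cv2.connectedComponentsWithStats(m)
        for i in range(1,k):
            if st[i,4]>60: print(n,col,st[i],ce[i].round(1),onz(C,*ce[i],.08).round(3))
E
```

```text
side blue [ 290  267   32   51 1159] [305.4 290. ] [0.447 0.248 0.08 ]
side blue [245 277  21  34 520] [256.1 292.5] [0.527 0.297 0.08 ]
side red [382 157  22  39 639] [390.7 174.7] [ 0.432 -0.209  0.08 ]
top red [411 216  14  20 106] [419.2 225.6] [ 0.439 -0.255  0.08 ]
```

View pics/c1.png

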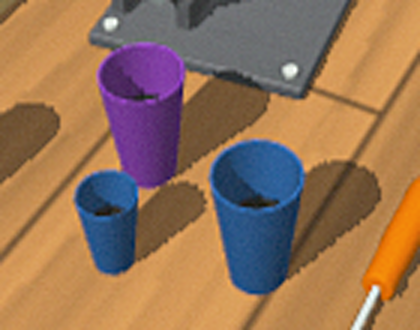

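View pics/c2.png

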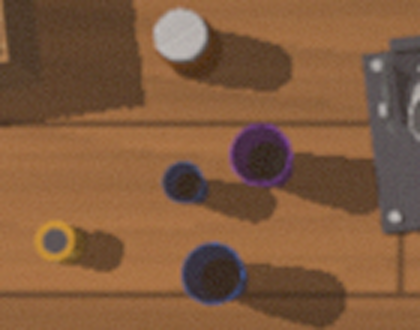

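View pics/c3.png

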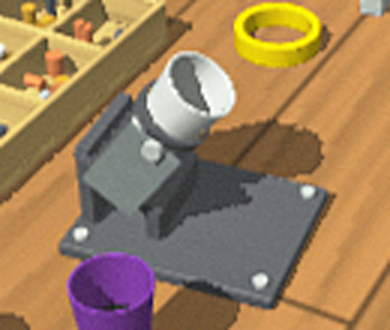

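View pics/c4.png

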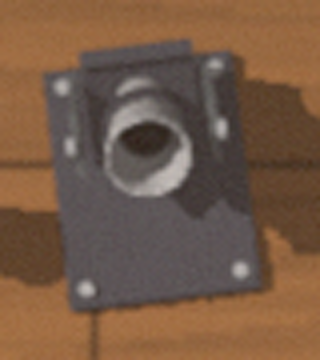

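View pics/c5.png

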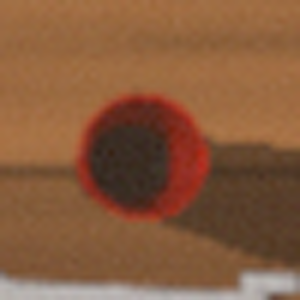

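The crop confirms that the large blue cup, at side (306,283), is twice the size of the small one and not purple. Next are the rim centres and the rack bolts.

```bash
python3 - <<'E'
from bench import ctrl
import numpy as np
from h import *
S=ctrl.get_calibration("side");T=ctrl.get_calibration("top")
print("blue top",onz(T,251.0,220.7,.1),"side",onz(S,305.3,277.7,.1))
print("red top",onz(T,413.6,225.8,.1))
print("metal",tri([ray(T,326.6,168.6),ray(S,296.3,178.0)]))
b=[(61,88),(216,65),(86,290),(240,270)]
B=[onz(T,290+x/4-.4,130+y/4-.4,.014) for x,y in b]
for q in B:print(q.round(4))
bs=[(308,191),(81,234),(261,281)]
for x,y in bs: print("s",onz(S,230+x/3-.3,150+y/3-.3,.016).round(4))
d=(B[0]-B[2])+(B[1]-B[3]); print("yaw of rack x (far-near)",np.degrees(np.arctan2(d[1],d[0])), np.mean(B,0))
d=(B[1]-B[0])+(B[3]-B[2]); print(np.degrees(np.arctan2(d[1],d[0]))+90)
E
```

```text
blue top [0.45145727 0.23557907 0.1       ] side [0.45308512 0.23589955 0.1       ]
red top [ 0.43697031 -0.23595575  0.1       ]
metal (array([0.59660905, 0.01478842, 0.15133891]), [np.float64(0.0007542230556972493), np.float64(0.0007542230556971904)])
[0.6742 0.0861 0.014 ]
[ 0.6922 -0.0351  0.014 ]
[0.5152 0.0655 0.014 ]
[ 0.5307 -0.0534  0.014 ]
s [ 0.5325 -0.0567  0.016 ]
s [0.6759 0.0833 0.016 ]
s [0.5169 0.0631 0.016 ]
yaw of rack x (far-near) 6.90559842262731 [0.60306463 0.01579269 0.014     ]
7.946383742778593
```

```bash
python3 - <<'E'
from bench import ctrl
import numpy as np
W=ctrl.get_calibration("wrist");o=ctrl.get_obs()
R=np.array(W["R"]);t=np.array(W["t"]);Rt=np.array(o["tcp_rot"]);p=np.array(o["eef_pos"])
print("cam in tool",Rt.T@(-R.T@t-p),"\ncam fwd in tool",Rt.T@R.T[:,2],"\n",(Rt.T@R.T).round(3))
E
```

```text
cam in tool [ 8.19683943e-02  4.75241264e-05 -1.46285846e-01] 
cam fwd in tool [-3.13684288e-01 -5.81556393e-04  9.49527161e-01] 
 [[ 0.    -0.95  -0.314]
 [ 1.     0.001 -0.001]
 [ 0.001 -0.314  0.95 ]]
```

Emit:
apply_moves([
  [[53,-32,-3],[0,0,0]],
  [[53,-32,-3],[0,0,0]],
  [[53,-32,-3],[0,0,0]],
  [[53,-32,-3],[0,0,0]],
  [[53,-32,-3],[0,0,0]],
  [[53,-32,-3],[0,0,0]],
  [[53,-32,-3],[0,0,0]],
  [[53,-32,-3],[0,0,0]],
  [[53,-32,-3],[0,0,0]],
  [[53,-32,-3],[0,0,0]],
], hand=1)

```text
time: 1.4
eef_pos: [0.5889, 0.0069, 0.2687]
tcp_rot: [[0.897, 0.441, -0.0], [0.441, -0.897, -0.0], [-0.0, 0.0, -1.0]]
force: [0.9, -0.8, 0.9]
grip_width: 0.0883
```

```bash
cat > snap.py <<'E'
import sys,json,numpy as np,cv2
from bench import ctrl
def snap(n,tag):
    c=ctrl.get_calibration(n); im=ctrl.grab_frame(n)
    cv2.imwrite(f"pics/{tag}.png",im[:,:,::-1])
    json.dump({k:np.asarray(v).tolist() for k,v in c.items()},open(f"pics/{tag}.json","w"))
    return c,im
def load(tag): return json.load(open(f"pics/{tag}.json")),cv2.imread(f"pics/{tag}.png")
def st():
    o=ctrl.get_obs()
    for k in("time","joint_pos","eef_pos","tcp_rot","force","wrist_torque","grip_width"): print(k,np.round(o[k],4).tolist())
    return o
E
python3 - <<'E'
from snap import *
ctrl.get_obs();snap("top","settle");snap("wrist","w1");st()
E
```

```text
time 1.5
joint_pos [-0.1849, 0.1898, 1.5356, 0.0019, 1.4157, 0.9229]
eef_pos [0.5899, 0.0101, 0.2685]
tcp_rot [[0.8948, 0.4464, 0.0008], [0.4464, -0.8948, 0.0017], [0.0015, -0.0012, -1.0]]
force [-0.4547, -0.2588, -0.316]
wrist_torque [-0.0114, 0.0346, 0.0337]
grip_width 0.0881
```

View pics/w1.png

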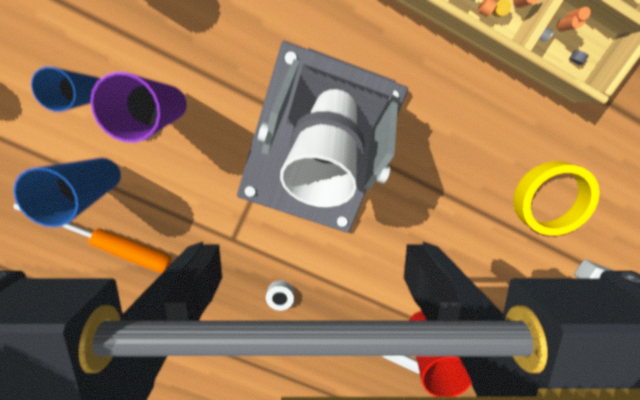

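The wrist view shows the metal rim at about (319,182), the rack bolts at (290,58), (397,94), (250,190) and (342,221), the blue rim at (46,196) and red at the bottom (445,370). I'll enlarge it to measure.

```bash
python3 - <<'E'
from snap import *
c,im=load("w1")
cv2.imwrite("pics/w1a.png",cv2.resize(im[140:220,265:375],None,fx=6,fy=6,interpolation=cv2.INTER_CUBIC))
cv2.imwrite("pics/w1b.png",cv2.resize(im[145:235,5:125],None,fx=6,fy=6,interpolation=cv2.INTER_CUBIC))
E
```

```text
(no output)
```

View pics/w1a.png

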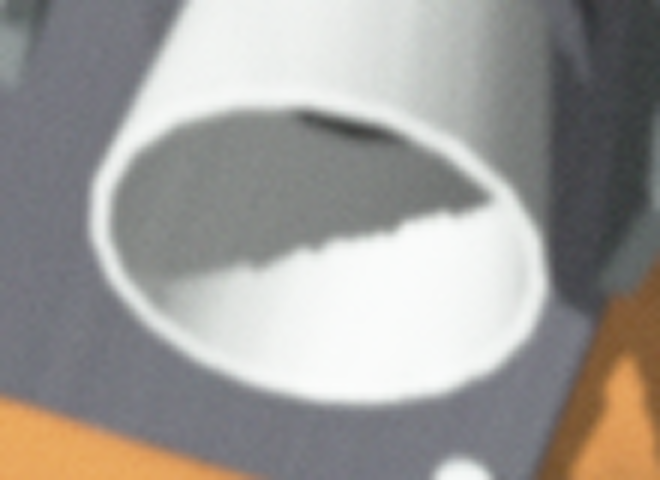

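View pics/w1b.png

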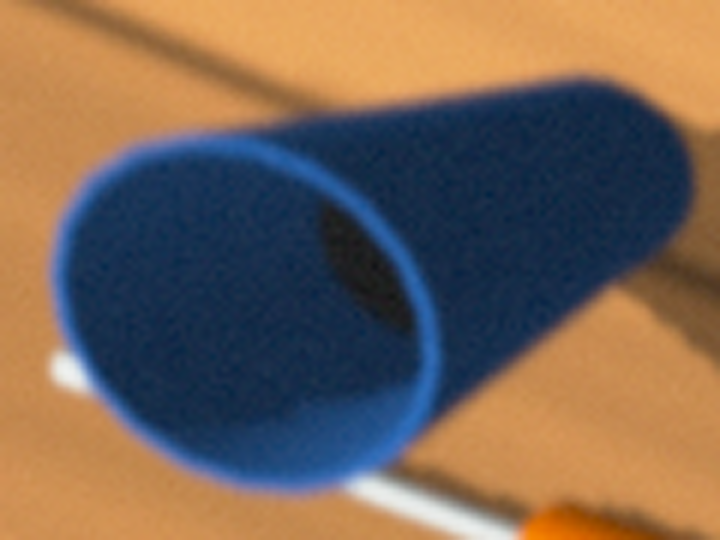

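```bash
cat >> h.py <<'E'
def circ_on_plane(c,pts,n,p0):
    n=np.array(n)/np.linalg.norm(n); u=np.cross(n,[0.1,1,0]);u/=np.linalg.norm(u);v=np.cross(n,u)
    Q=[]
    for x,y in pts:
        o,d=ray(c,x,y);Q.append(o+d*(n@(p0-o))/(n@d))
    Q=np.array(Q)-p0;X=Q@u;Y=Q@v
    s=np.linalg.lstsq(np.c_[2*X,2*Y,np.ones(len(X))],X*X+Y*Y,rcond=None)[0]
    r=np.sqrt(s[2]+s[0]**2+s[1]**2)
    res=np.hypot(X-s[0],Y-s[1])-r
    return p0+u*s[0]+v*s[1],r,res.std()
E
python3 - <<'E'
from snap import *
from h import *
from scipy.optimize import brentq
c,_=load("w1")
M=np.array([(90,215),(105,165),(150,120),(230,93),(320,95),(400,115),(480,170),(530,225),(548,280),(530,335),(480,380),(400,403),(310,398),(220,372),(150,320),(108,268)],float)
M=(M+.5)/6-.5+[265,140]
B=np.array([(53,265),(70,205),(120,153),(190,133),(260,138),(330,175),(390,235),(428,305),(440,350),(425,410),(385,455),(340,480),(270,490),(200,470),(130,415),(80,350)],float)
B=(B+.5)/6-.5+[5,145]
P=np.array([.5966,.0148,.1513])
for yaw in (5,6.5,7.4,8.5,10):
  w=np.radians(yaw);t=np.radians(35)
  a=np.array([-np.sin(t)*np.cos(w),-np.sin(t)*np.sin(w),np.cos(t)])
  f=lambda s:circ_on_plane(c,M,a,P+a*s)[1]-.031
  s=brentq(f,-.05,.05); print(yaw,circ_on_plane(c,M,a,P+a*s),s)
for z in(.1,): print(circ_on_plane(c,B,[0,0,1],np.array([.45,.23,z])))
b=[onz(c,x,y,.015) for x,y in((290,58),(397,94),(250,190),(342,221))]
print(np.round(b,4),np.mean(b,0))
for i,j in((2,0),(3,1)): d=b[j]-b[i];print(np.degrees(np.arctan2(d[1],d[0])))
for i,j in((1,0),(3,2)): d=b[j]-b[i];print(np.degrees(np.arctan2(d[1],d[0]))-90)
E
```

```text
5 (array([0.59728479, 0.01222642, 0.15014024]), np.float64(0.030999999999999986), np.float64(0.0002909812564033649)) -0.0012126507627385624
6.5 (array([0.59736843, 0.01219643, 0.1504351 ]), np.float64(0.030999999999999996), np.float64(0.00037469042592165467)) -0.0009773489908397118
7.4 (array([0.59742215, 0.01218019, 0.15062428]), np.float64(0.030999999999999996), np.float64(0.00045846950977495774)) -0.0008276176464144663
8.5 (array([0.59749143, 0.01216217, 0.15086805]), np.float64(0.03099999999999992), np.float64(0.0005767260712936872)) -0.0006358898241326724
10 (array([0.5975923 , 0.01214092, 0.15122267]), np.float64(0.03099999999999994), np.float64(0.0007518004292106107)) -0.00035901765456960305
(array([0.45401646, 0.23527831, 0.1       ]), np.float64(0.03017961213722046), np.float64(0.0004946348740559487))
[[ 0.6763  0.0835  0.015 ]
 [ 0.6957 -0.04    0.015 ]
 [ 0.5184  0.0631  0.015 ]
 [ 0.5325 -0.0569  0.015 ]] [0.60572765 0.01244573 0.015     ]
7.347874632945244
5.9053297472405
8.938114290984856
6.698347341172962
```

Emit:
apply_moves([
  [[-2,-25,5],[0,0,0]],
  [[-3,-45,10],[0,0,0]],
  [[-3,-45,10],[0,0,0]],
  [[-3,-45,10],[0,0,0]],
  [[-3,-45,10],[0,0,0]],
  [[-3,-35,10],[0,0,0]],
  [[-2,-18,8],[0,0,0]],
  [[0,-8,5],[0,0,0]],
  [[0,0,0],[0,0,0]],
  [[0,0,0],[0,0,0]],
])

```text
time: 2.75
eef_pos: [0.4545, 0.2345, 0.201]
tcp_rot: [[0.898, 0.44, 0.001], [0.44, -0.898, -0.0], [0.0, 0.0, -1.0]]
force: [-0.2, 1.2, 0.0]
grip_width: 0.0881
```

```bash
python3 - <<'E'
from snap import *
snap("wrist","w2");st()
E
```

```text
time 2.8
joint_pos [0.244, 0.0763, 1.8033, -0.0002, 1.2614, 1.3594]
eef_pos [0.4546, 0.2345, 0.201]
tcp_rot [[0.8981, 0.4399, 0.0007], [0.4399, -0.8981, -0.0001], [0.0006, 0.0004, -1.0]]
force [-0.1044, -0.4235, -0.8088]
wrist_torque [-0.0008, 0.0181, -0.045]
grip_width 0.0882
```

View pics/w2.png

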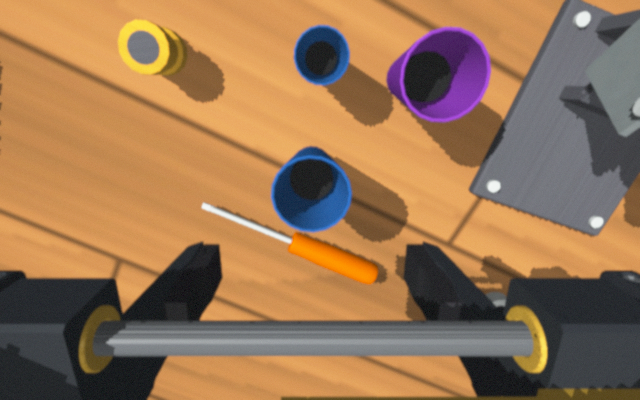

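The blue rim is at (311.5,190), nearly centred between the fingers.

```bash
python3 - <<'E'
from snap import *
from h import *
c,im=load("w2")
C=onz(c,311.5,190.3,.1);print(C)
for a,b in(((272,190),(351,190)),((312,149),(312,231))): print(np.linalg.norm(onz(c,*a,.1)-onz(c,*b,.1)))
R=np.array([[.898,.44,0],[.44,-.898,0],[0,0,-1.]])
print(R.T@(C-[.4546,.2345,.201]))
cv2.imwrite("pics/w2a.png",cv2.resize(im[140:240,260:365],None,fx=5,fy=5,interpolation=cv2.INTER_CUBIC))
E
```

```text
[0.45767539 0.23693631 0.1       ]
0.05978469347513646
0.06514411938031084
[ 0.00383368 -0.00083463  0.101     ]
```

View pics/w2a.png

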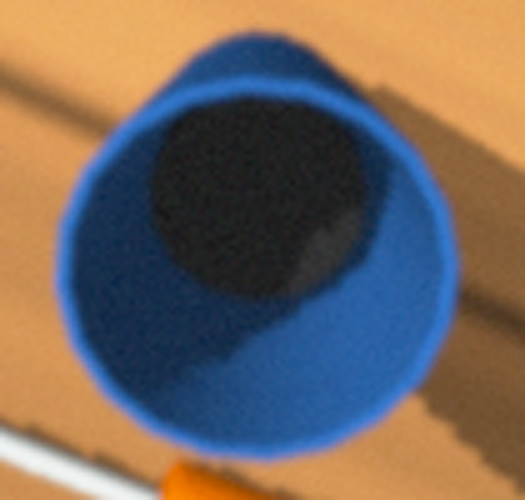

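Refined rim centre: (311.6,193.2), which puts the cup about +1.5 mm x and -1 mm y from the tool axis. The descent takes the TCP to z = 0.069, then grip.

Emit:
apply_moves([
  [[1,-1,15],[0,0,0]],
  [[0,0,25],[0,0,0]],
  [[0,0,25],[0,0,0]],
  [[0,0,25],[0,0,0]],
  [[0,0,20],[0,0,0]],
  [[0,0,14],[0,0,0]],
  [[0,0,8],[0,0,0]],
  [[0,0,0],[0,0,0]],
  [[0,0,0],[0,0,0]],
  [[0,0,0],[0,0,0]],
])

```text
time: 4.05
eef_pos: [0.4548, 0.2367, 0.0695]
tcp_rot: [[0.897, 0.441, 0.001], [0.441, -0.897, 0.0], [0.001, 0.0, -1.0]]
force: [-0.6, 0.0, 0.3]
grip_width: 0.0881
```

Emit:
apply_moves([
  [[0,0,0],[0,0,0]],
  [[0,0,0],[0,0,0]],
  [[0,0,0],[0,0,0]],
  [[0,0,0],[0,0,0]],
  [[0,0,0],[0,0,0]],
  [[0,0,0],[0,0,0]],
  [[0,0,0],[0,0,0]],
  [[0,0,0],[0,0,0]],
  [[0,0,0],[0,0,0]],
  [[0,0,0],[0,0,0]],
], hand=0)

```text
time: 5.3
eef_pos: [0.4543, 0.2366, 0.0688]
tcp_rot: [[0.897, 0.441, 0.0], [0.441, -0.897, 0.0], [0.0, 0.0, -1.0]]
force: [0.6, -0.8, 1.7]
grip_width: 0.057
```

```bash
python3 - <<'E'
from snap import *
snap("wrist","w3");snap("side","s3");st()
E
```

```text
time 5.4
joint_pos [0.2481, 0.2699, 1.8862, -0.0001, 0.9854, 1.3621]
eef_pos [0.4543, 0.2366, 0.0688]
tcp_rot [[0.8975, 0.441, 0.0001], [0.441, -0.8975, -0.0], [0.0001, 0.0001, -1.0]]
force [-0.0907, -1.6935, 1.8607]
wrist_torque [-0.1764, -0.0349, 0.0216]
grip_width 0.0569
```

View pics/w3.png

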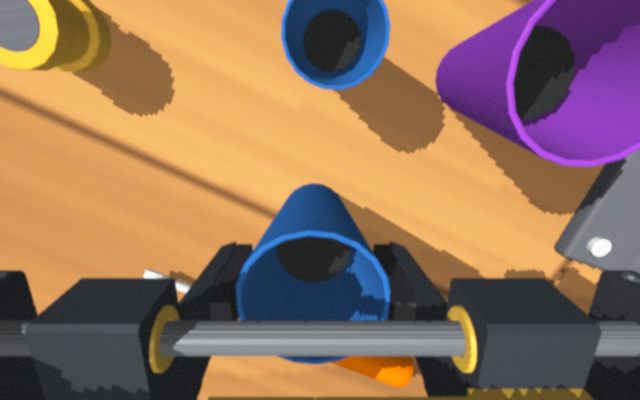

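View pics/s3.png

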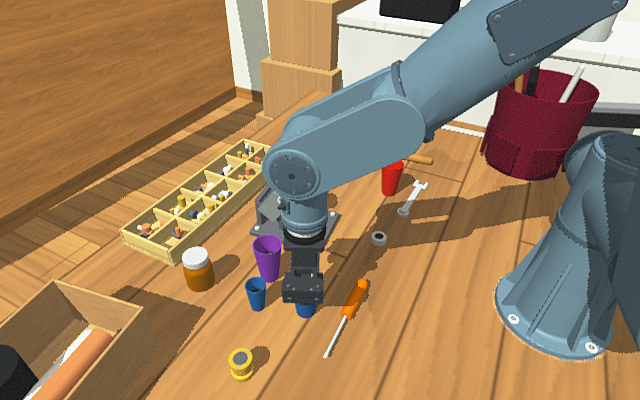

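Emit:
apply_moves([
  [[0,0,-5],[0,0,0]],
  [[0,0,-15],[0,0,0]],
  [[0,0,-20],[0,0,0.042]],
  [[0,0,-20],[0,0,0.042]],
  [[0,0,-20],[0,0,0.042]],
  [[0,0,-20],[0,0,0.042]],
  [[0,0,-20],[0,0,0.042]],
  [[0,0,-20],[0,0,0.042]],
  [[0,0,-15],[0,0,0.042]],
  [[0,0,-5],[0,0,0.041]],
])

```text
time: 6.65
eef_pos: [0.4546, 0.2369, 0.2309]
tcp_rot: [[0.993, 0.12, 0.003], [0.12, -0.993, 0.001], [0.003, -0.0, -1.0]]
force: [0.4, -0.0, -1.7]
grip_width: 0.0572
```

```bash
python3 - <<'E'
from snap import *
snap("wrist","w4");st()
E
```

```text
time 6.7
joint_pos [0.2483, 0.0459, 1.7717, 0.0002, 1.3212, 1.7001]
eef_pos [0.4547, 0.2369, 0.2311]
tcp_rot [[0.9929, 0.1187, 0.0027], [0.1187, -0.9929, 0.0009], [0.0028, -0.0005, -1.0]]
force [0.8587, -0.0528, -1.9066]
wrist_torque [0.0444, 0.0067, 0.0136]
grip_width 0.057
```

View pics/w4.png

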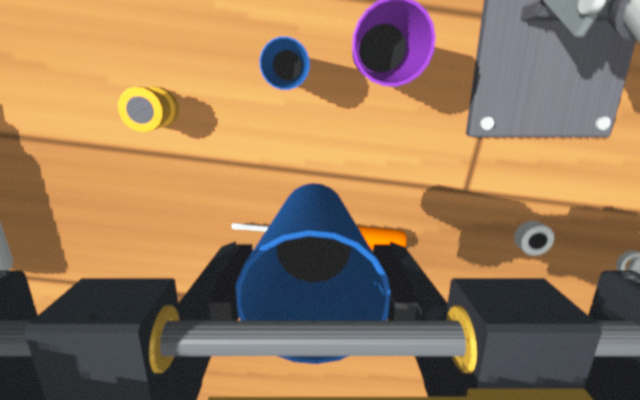

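The cup is held and unchanged in the hand: rim 237..390, foot edge at (314,184).

```bash
python3 - <<'E'
from snap import *
from h import *
c,im=load("w4"); Rt=np.array([[.9929,.1187,.0027],[.1187,-.9929,.0009],[.0028,-.0005,-1.]]);p=np.array([.4547,.2369,.2311])
P=lambda x,y,z:proj(c,p+Rt@np.array([x,y,z])).round(1)
for ex in(0,.002,.004):
    print(ex,"rim L,R,far,near",P(ex,-.031,-.0312),P(ex,.031,-.0312),P(ex+.031,0,-.0312),P(ex-.031,0,-.0312),"foot far",P(ex+.02,0,.0688))
cv2.imwrite("pics/w4a.png",cv2.resize(im[175:370,220:410],None,fx=3,fy=3,interpolation=cv2.INTER_CUBIC))
E
```

```text
0 rim L,R,far,near [233.8 300.6] [391.4 300.9] [312.8 228.4] [312.5 363.4] foot far [312.7 181.4]
0.002 rim L,R,far,near [233.5 296.2] [391.8 296.6] [312.8 223.3] [312.5 359.6] foot far [312.7 178.5]
0.004 rim L,R,far,near [233.1 291.8] [392.2 292.2] [312.8 218.2] [312.5 355.8] foot far [312.7 175.5]
```

View pics/w4a.png

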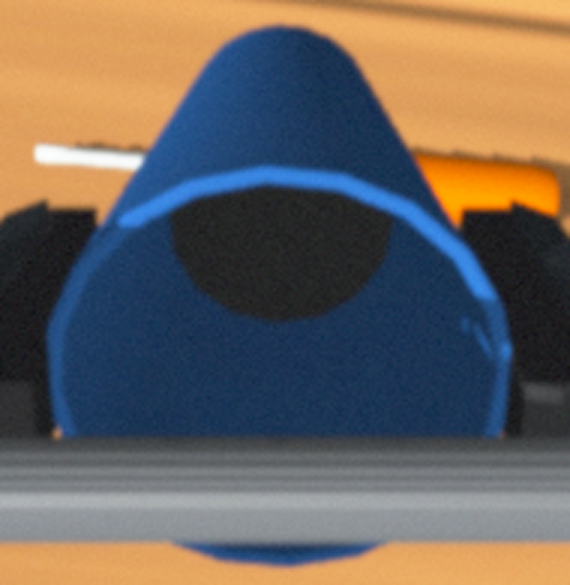

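Emit:
apply_moves([
  [[2,10,0],[0,0.061,0]],
  [[5,25,0],[0,0.061,0]],
  [[6,30,0],[0,0.061,0]],
  [[7,32,0],[0,0.061,0]],
  [[8,35,0],[0,0.061,0]],
  [[8,35,0],[0,0.061,0]],
  [[8,30,0],[0,0.061,0]],
  [[7,23,0],[0,0.061,0]],
  [[5,13,0],[0,0.061,0]],
  [[3,6,0],[0,0.062,0]],
])

```text
time: 7.95
eef_pos: [0.5389, 0.0054, 0.2455]
tcp_rot: [[0.812, 0.121, 0.571], [0.1, -0.993, 0.069], [0.575, 0.001, -0.818]]
force: [-0.3, 0.6, -1.3]
grip_width: 0.0573
```

```bash
python3 - <<'E'
from snap import *
o=ctrl.get_obs()
snap("side","s5");snap("wrist","w5");o=st()
w=np.radians(7);t=np.radians(35)
a=np.array([-np.sin(t)*np.cos(w),-np.sin(t)*np.sin(w),np.cos(t)])
M=np.array([.597,.013,.1508]);R=np.array(o["tcp_rot"]);p=np.array(o["eef_pos"])
y=np.array([np.sin(w),-np.cos(w),0]);Rd=np.c_[np.cross(y,-a),y,-a]
print("turn",cv2.Rodrigues(R.T@Rd)[0].T)
print("tool shift to pre",Rd.T@(M+a*.0938-p))
E
```

```text
time 8.05
joint_pos [-0.3763, -0.2893, 2.16, 0.4075, 0.7625, 0.8498]
eef_pos [0.5378, 0.0058, 0.2444]
tcp_rot [[0.8136, 0.1208, 0.5688], [0.0987, -0.9927, 0.0695], [0.573, -0.0004, -0.8195]]
force [0.0069, 0.9047, -1.3039]
wrist_torque [-0.0359, 0.4411, 0.0249]
grip_width 0.057
turn [[ 0.00029412  0.00064687 -0.00117037]]
tool shift to pre [-4.88812028e-03  6.08085740e-05  1.70749277e-02]
```

View pics/w5.png

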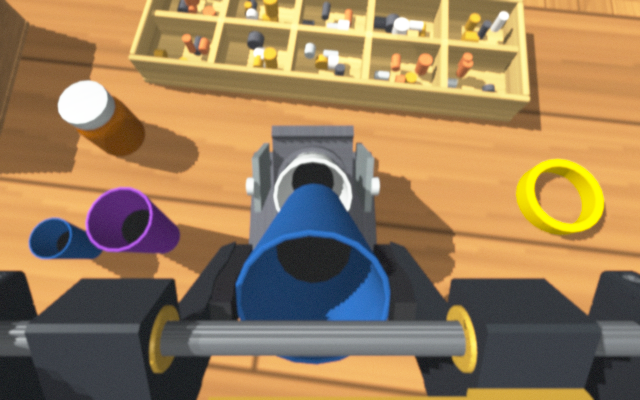

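View pics/s5.png

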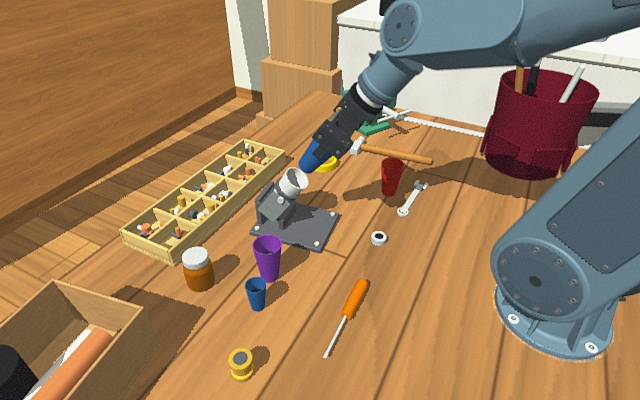

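In the wrist view the metal rim (274..353, top ~151) is centred at u≈313.5, the same as the held cup. I'll check the tool-x alignment.

```bash
python3 - <<'E'
from snap import *
from h import *
c,im=load("w5");w=np.radians(7);t=np.radians(35)
a=np.array([-np.sin(t)*np.cos(w),-np.sin(t)*np.sin(w),np.cos(t)])
y=np.array([np.sin(w),-np.cos(w),0]);x=np.cross(y,-a)
M=np.array([.597,.013,.1508])
for dx in(-.002,0,.002):print(dx,[proj(c,M+x*dx+q).round(1) for q in(-y*.031,y*.031,x*.031)])
cv2.imwrite("pics/w5a.png",cv2.resize(im[120:250,240:385],None,fx=4,fy=4,interpolation=cv2.INTER_CUBIC))
E
```

```text
-0.002 [array([273.4, 200.4]), array([351.5, 200.5]), array([312.4, 162.2])]
0 [array([273.3, 198.1]), array([351.6, 198.1]), array([312.4, 159.6])]
0.002 [array([273.2, 195.7]), array([351.7, 195.7]), array([312.4, 157. ])]
```

View pics/w5a.png

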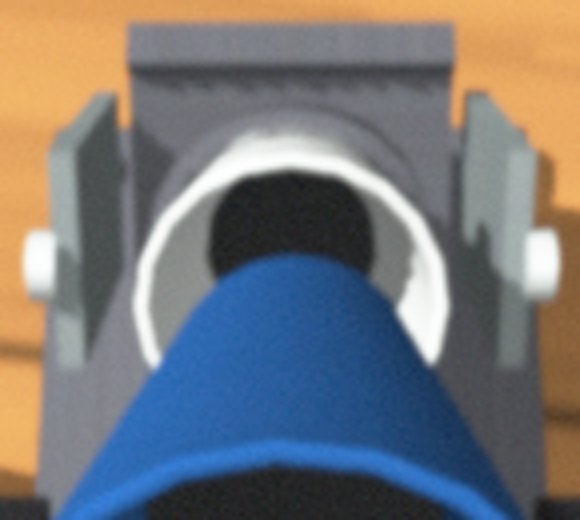

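Emit:
apply_moves([
  [[-2,0,2],[0,0,0]],
  [[-2,0,5],[0,0,0]],
  [[0,0,8],[0,0,0]],
  [[0,0,10],[0,0,0]],
  [[0,0,10],[0,0,0]],
  [[0,0,10],[0,0,0]],
  [[0,0,8],[0,0,0]],
  [[0,0,7],[0,0,0]],
  [[0,0,0],[0,0,0]],
  [[0,0,0],[0,0,0]],
])

```text
time: 9.3
eef_pos: [0.5699, 0.0099, 0.1938]
tcp_rot: [[0.813, 0.122, 0.57], [0.1, -0.993, 0.07], [0.574, 0.0, -0.819]]
force: [0.5, -0.4, -0.7]
grip_width: 0.0572
```

```bash
cat > rel.py <<'E'
from snap import *
def rel(prox=.0148):
    o=ctrl.get_obs();w=np.radians(7);t=np.radians(35)
    a=np.array([-np.sin(t)*np.cos(w),-np.sin(t)*np.sin(w),np.cos(t)])
    M=np.array([.597,.013,.1508]);R=np.array(o["tcp_rot"]);p=np.array(o["eef_pos"])
    y=np.array([np.sin(w),-np.cos(w),0]);Rd=np.c_[np.cross(y,-a),y,-a]
    print("turn",cv2.Rodrigues(R.T@Rd)[0].T.round(4),"shift to home mm",(1000*Rd.T@(M+a*prox-p)).round(2),"F tool",(R.T@np.array(o["force"])).round(2),"T",(R.T@np.array(o["wrist_torque"])).round(2),"w",o["grip_width"],o["time"])
E
python3 - <<'E'
from rel import *
snap("wrist","w6");rel()
E
```

```text
turn [[ 0.0004 -0.0006 -0.0002]] shift to home mm [-2.42  0.21 36.17] F tool [-0.23 -0.48  1.34] T [ 0.04 -0.46  0.04] w 0.057256984668990346 9.35
```

View pics/w6.png

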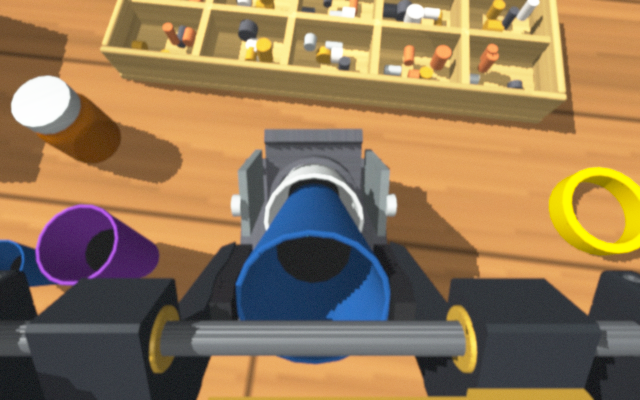

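Emit:
apply_moves([
  [[-1,0,2],[0,0,0]],
  [[-0.5,0,3],[0,0,0]],
  [[0,0,4],[0,0,0]],
  [[0,0,4],[0,0,0]],
  [[0,0,3],[0,0,0]],
  [[0,0,2],[0,0,0]],
  [[0,0,0],[0,0,0]],
  [[0,0,0],[0,0,0]],
  [[0,0,0],[0,0,0]],
  [[0,0,0],[0,0,0]],
])

```text
time: 10.6
eef_pos: [0.5789, 0.011, 0.1781]
tcp_rot: [[0.813, 0.122, 0.57], [0.1, -0.993, 0.07], [0.574, 0.0, -0.819]]
force: [-0.9, 0.5, -1.6]
grip_width: 0.0571
```

```bash
python3 - <<'E'
from rel import *
snap("wrist","w7");rel()
c,im=load("w7")
cv2.imwrite("pics/w7a.png",cv2.resize(im[140:300,220:410],None,fx=4,fy=3.7,interpolation=cv2.INTER_CUBIC))
E
```

```text
turn [[ 0.0003 -0.0004 -0.0003]] shift to home mm [-0.74  0.27 18.04] F tool [-0.75 -0.22  1.25] T [ 0.06 -0.43  0.02] w 0.05735850385352094 10.65
```

View pics/w7a.png

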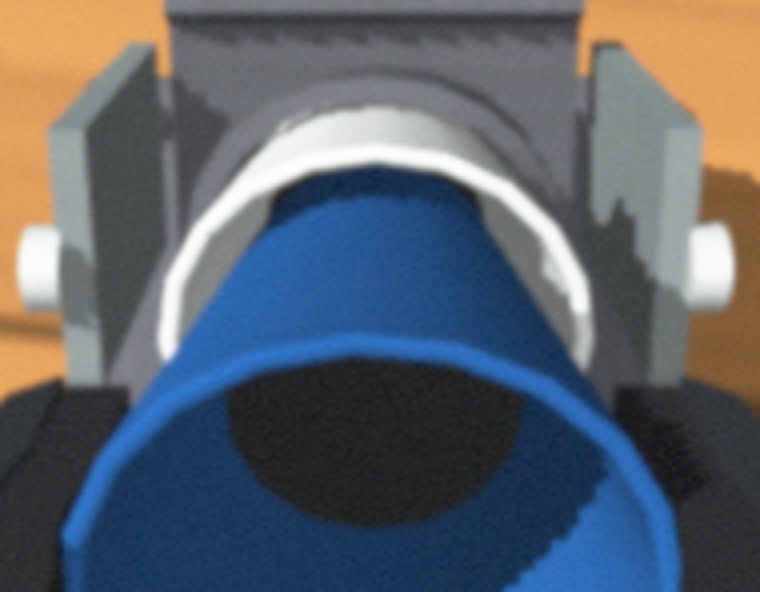

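No contact yet, and the cup is centred in the mouth. I'll go on in small rows.

Emit:
apply_moves([
  [[0,0,1.5],[0,0,0]],
  [[0,0,1.5],[0,0,0]],
  [[0,0,1.5],[0,0,0]],
  [[0,0,1.5],[0,0,0]],
  [[0,0,1],[0,0,0]],
  [[0,0,1],[0,0,0]],
  [[0,0,1],[0,0,0]],
  [[0,0,1],[0,0,0]],
  [[0,0,0],[0,0,0]],
  [[0,0,0],[0,0,0]],
])

```text
time: 11.9
eef_pos: [0.5849, 0.0117, 0.1705]
tcp_rot: [[0.812, 0.122, 0.57], [0.1, -0.993, 0.07], [0.574, 0.0, -0.819]]
force: [-5.5, -0.5, 4.9]
grip_width: 0.0572
```

```bash
python3 -c "
from rel import *
rel()"
```

```text
turn [[ 0.0004 -0.0011  0.    ]] shift to home mm [-1.28  0.18  8.31] F tool [-1.69 -0.17 -7.19] T [ 0.13 -0.58  0.02] w 0.05722322820543442 11.9
```

Emit:
apply_moves([
  [[0,0,1],[0,0,0]],
  [[0,0,1],[0,0,0]],
  [[0,0,1],[0,0,0]],
  [[0,0,1],[0,0,0]],
  [[0,0,1],[0,0,0]],
  [[0,0,1],[0,0,0]],
  [[0,0,0],[0,0,0]],
  [[0,0,0],[0,0,0]],
  [[0,0,0],[0,0,0]],
  [[0,0,0],[0,0,0]],
])

```text
time: 13.15
eef_pos: [0.5886, 0.0121, 0.1659]
tcp_rot: [[0.812, 0.122, 0.571], [0.1, -0.993, 0.069], [0.575, 0.001, -0.818]]
force: [-4.7, 0.2, 5.2]
grip_width: 0.0571
```

```bash
python3 -c "
from rel import *
rel();snap('wrist','w8');snap('side','s8')
c,im=load('w8')
cv2.imwrite('pics/w8a.png',cv2.resize(im[140:370,220:410],None,fx=3,fy=2.6,interpolation=cv2.INTER_CUBIC))
"
```

```text
turn [[ 0.0007 -0.0018  0.0001]] shift to home mm [-1.7   0.1   2.43] F tool [-0.79 -0.79 -6.93] T [ 0.19 -0.47  0.  ] w 0.05707145949076054 13.15
```

View pics/w8a.png

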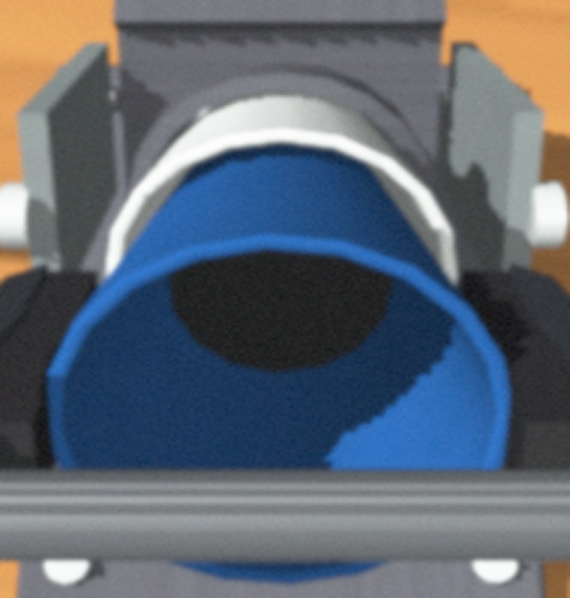

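Emit:
apply_moves([
  [[0,0,0.7],[0,0,0]],
  [[0,0,0.7],[0,0,0]],
  [[0,0,0.7],[0,0,0]],
  [[0,0,0.7],[0,0,0]],
  [[0,0,0],[0,0,0]],
  [[0,0,0],[0,0,0]],
  [[0,0,0],[0,0,0]],
  [[0,0,0],[0,0,0]],
  [[0,0,0],[0,0,0]],
  [[0,0,0],[0,0,0]],
])

```text
time: 14.5
eef_pos: [0.5903, 0.0121, 0.1642]
tcp_rot: [[0.812, 0.122, 0.571], [0.1, -0.993, 0.069], [0.576, 0.001, -0.818]]
force: [-10.1, -0.2, 11.1]
grip_width: 0.0572
```

```bash
python3 -c "
from rel import *
rel()
"
```

```text
turn [[ 0.001  -0.0025  0.0004]] shift to home mm [-2.19 -0.07  0.06] F tool [ -1.81  -0.98 -14.83] T [ 0.2  -0.65  0.05] w 0.05723239264326191 14.5
```

Emit:
apply_moves([
  [[-0.5,0,0.5],[0,0,0]],
  [[0,0,0.5],[0,0,0]],
  [[0,0,0],[0,0,0]],
  [[0,0,0],[0,0,0]],
  [[0,0,0],[0,0,0]],
  [[0,0,0],[0,0,0]],
  [[0,0,0],[0,0,0]],
  [[0,0,0],[0,0,0]],
  [[0,0,0],[0,0,0]],
  [[0,0,0],[0,0,0]],
])

```text
time: 15.75
eef_pos: [0.5909, 0.0118, 0.1642]
tcp_rot: [[0.811, 0.122, 0.573], [0.101, -0.993, 0.069], [0.577, 0.002, -0.817]]
force: [-18.8, -3.1, 20.1]
grip_width: 0.0572
```

```bash
python3 -c "
from rel import *
rel()
"
```

```text
turn [[ 0.0018 -0.004   0.0011]] shift to home mm [-2.55 -0.43 -0.29] F tool [ -3.9    0.83 -27.41] T [ 0.08 -0.89 -0.01] w 0.057207718710163176 15.75
```

Force rises steeply (15 → 27 N in 0.35 mm) exactly where home was computed, so this is the hard stop. I'll ease off, release and retreat along the axis.

Emit:
apply_moves([
  [[0,0,-0.7],[0,0,0]],
  [[0,0,-0.5],[0,0,0]],
  [[0,0,0],[0,0,0]],
  [[0,0,0],[0,0,0]],
  [[0,0,0],[0,0,0]],
  [[0,0,0],[0,0,0]],
  [[0,0,0],[0,0,0]],
  [[0,0,0],[0,0,0]],
  [[0,0,0],[0,0,0]],
  [[0,0,0],[0,0,0]],
])

```text
time: 17.0
eef_pos: [0.59, 0.0119, 0.1638]
tcp_rot: [[0.812, 0.121, 0.572], [0.099, -0.993, 0.069], [0.576, 0.001, -0.818]]
force: [-4.6, -0.4, 8.0]
grip_width: 0.0565
```

Emit:
apply_moves([
  [[0,0,0],[0,0,0]],
  [[0,0,0],[0,0,0]],
  [[0,0,0],[0,0,0]],
  [[0,0,0],[0,0,0]],
  [[0,0,0],[0,0,0]],
  [[0,0,0],[0,0,0]],
  [[0,0,-5],[0,0,0]],
  [[0,0,-15],[0,0,0]],
  [[0,0,-25],[0,0,0]],
  [[0,0,-25],[0,0,0]],
], hand=1)

```text
time: 18.25
eef_pos: [0.5485, 0.0074, 0.2204]
tcp_rot: [[0.813, 0.122, 0.569], [0.1, -0.993, 0.07], [0.573, 0.0, -0.819]]
force: [-0.2, -0.2, 0.2]
grip_width: 0.088
```

```bash
python3 -c "
from rel import *
snap('wrist','w9');snap('side','s9');rel();st()
"
```

```text
turn [[ 0.0022 -0.0042  0.0007]] shift to home mm [-2.04 -0.24 71.31] F tool [0.62 0.16 0.46] T [ 0.02 -0.27  0.02] w 0.08842142861413155 18.35
time 18.35
joint_pos [-0.3611, -0.2249, 2.161, 0.4303, 0.692, 0.8257]
eef_pos [0.5497, 0.007, 0.2225]
tcp_rot [[0.8106, 0.1212, 0.573], [0.1002, -0.9926, 0.0681], [0.577, 0.0022, -0.8167]]
force [0.781, -0.0619, -0.0171]
wrist_torque [-0.0061, 0.2709, -0.0054]
grip_width 0.0884
```

View pics/w9.png

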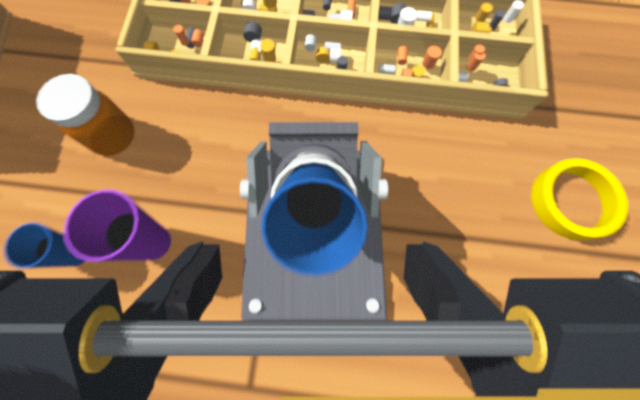

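View pics/s9.png

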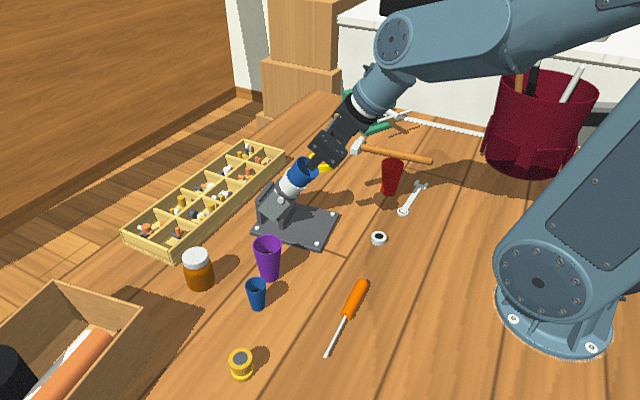

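Blue is nested, with its rim spanning 262..367 in the wrist view. I'll measure how proud it stands.

```bash
python3 -c "
from snap import *
c,im=load('w9')
cv2.imwrite('pics/w9a.png',cv2.resize(im[145:285,245:385],None,fx=4,fy=4,interpolation=cv2.INTER_CUBIC))
"
```

```text
(no output)
```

View pics/w9a.png

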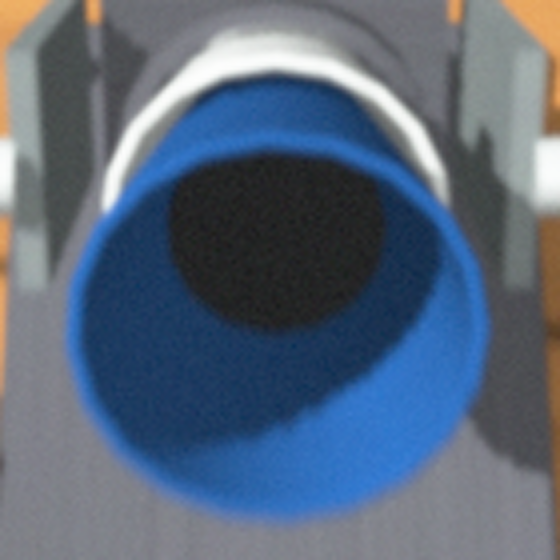

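```bash
python3 - <<'E'
from snap import *
from h import *
from scipy.optimize import brentq
c,_=load("w9")
B=np.array([(68,310),(80,250),(118,190),(190,142),(275,130),(360,148),(430,195),(470,250),(489,315),(478,380),(440,445),(370,500),(285,522),(200,508),(130,460),(85,390)],float)
B=(B+.5)/4-.5+[245,145]
w=np.radians(7);t=np.radians(35)
a=np.array([-np.sin(t)*np.cos(w),-np.sin(t)*np.sin(w),np.cos(t)]);y=np.array([np.sin(w),-np.cos(w),0]);x=np.cross(y,-a)
M=np.array([.597,.013,.1508])
f=lambda s:circ_on_plane(c,B,a,M+a*s)[1]-.031
s=brentq(f,.0,.09);r=circ_on_plane(c,B,a,M+a*s);print("proud",s,r,"lateral x,y",(r[0]-M)@x,(r[0]-M)@y)
f=lambda s:circ_on_plane(c,B,a,M+a*.046)
r=f(0);print(r,"lat",(r[0]-M)@x,(r[0]-M)@y)
c,im=load("w1")
T=ctrl.get_calibration("top")
E
```

```text
proud 0.04598126449038301 (array([0.57104541, 0.00964481, 0.18860831]), np.float64(0.031000000000000014), np.float64(0.0004601861177830277)) lateral x,y 0.0002487336312923576 0.0001671125989675949
(array([0.57104147, 0.00964439, 0.18862841]), np.float64(0.03099686210096373), np.float64(0.0004601395365709089)) lat 0.00025701592795105826 0.00016705121916891623
```

Proud measures 46.0 mm and is centred within 0.3 mm, so blue is fully home. Next is the red cup.

Emit:
apply_moves([
  [[-2,5,-20],[0,-0.05,0]],
  [[-12,20,-8],[0,-0.061,0]],
  [[-14,27,-7],[0,-0.061,0]],
  [[-15,30,-6],[0,-0.061,0]],
  [[-16,30,-5],[0,-0.061,0]],
  [[-16,30,-4],[0,-0.063,0]],
  [[-16,30,-3],[0,-0.063,0]],
  [[-16,27,-2],[0,-0.063,0]],
  [[-14,19,0],[0,-0.063,0]],
  [[-8,8,0],[0,-0.063,0]],
])

```text
time: 19.6
eef_pos: [0.4307, -0.2358, 0.2259]
tcp_rot: [[0.993, 0.12, -0.0], [0.12, -0.993, 0.001], [-0.0, -0.001, -1.0]]
force: [-0.1, -0.1, 0.1]
grip_width: 0.0882
```

```bash
python3 -c "
from snap import *
snap('side','s10');snap('wrist','w10');st()
"
```

```text
time 19.7
joint_pos [-0.7423, 0.0034, 1.826, 0.0013, 1.3123, 0.7066]
eef_pos [0.4314, -0.2354, 0.2259]
tcp_rot [[0.9926, 0.1212, 0.0008], [0.1212, -0.9926, 0.001], [0.0009, -0.0009, -1.0]]
force [0.1473, 0.5781, -0.6247]
wrist_torque [0.0339, 0.0304, -0.0098]
grip_width 0.0883
```

View pics/w10.png

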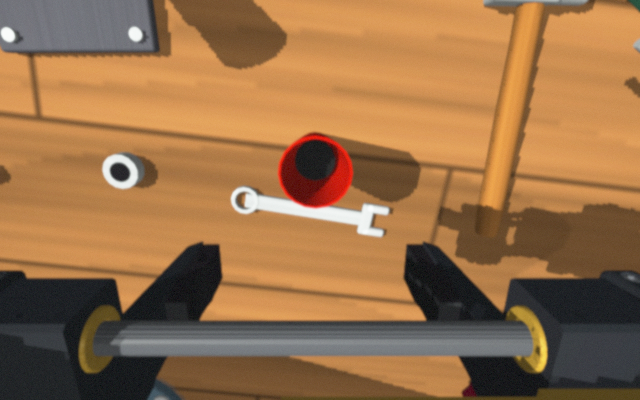

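```bash
python3 - <<'E'
from snap import *
from h import *
c,im=load("w10")
hsv=cv2.cvtColor(im,cv2.COLOR_BGR2HSV)
cv2.imwrite('pics/w10a.png',cv2.resize(im[125:215,270:360],None,fx=6,fy=6,interpolation=cv2.INTER_CUBIC))
print(onz(c,315.7,172.,.1))
E
```

```text
[ 0.44225502 -0.23739833  0.1       ]
```

View pics/w10a.png

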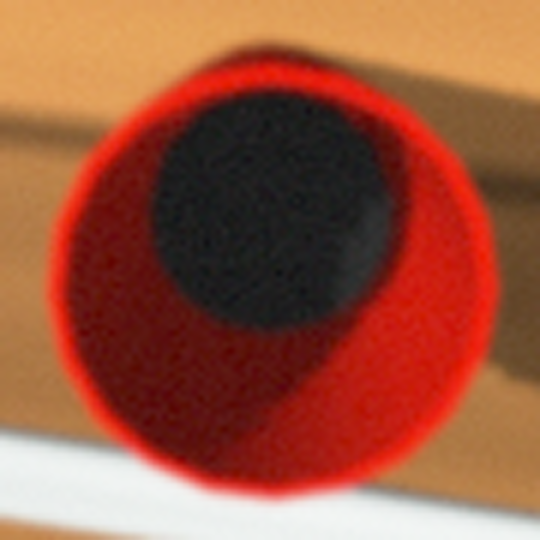

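Emit:
apply_moves([
  [[4,1.5,10],[0,0,0]],
  [[4.5,1,25],[0,0,0]],
  [[0,0,30],[0,0,0]],
  [[0,0,30],[0,0,0]],
  [[0,0,25],[0,0,0]],
  [[0,0,20],[0,0,0]],
  [[0,0,12],[0,0,0]],
  [[0,0,5],[0,0,0]],
  [[0,0,0],[0,0,0]],
  [[0,0,0],[0,0,0]],
])

```text
time: 20.95
eef_pos: [0.4406, -0.2365, 0.0707]
tcp_rot: [[0.993, 0.122, 0.003], [0.122, -0.993, -0.001], [0.003, 0.001, -1.0]]
force: [-0.0, 0.3, -0.0]
grip_width: 0.0883
```

```bash
python3 -c "
from snap import *
snap('wrist','w11');st()
"
```

```text
time 21.0
joint_pos [-0.7315, 0.2408, 1.9185, 0.0019, 0.9794, 0.7165]
eef_pos [0.4406, -0.2365, 0.0707]
tcp_rot [[0.9926, 0.1215, 0.0032], [0.1215, -0.9926, -0.0007], [0.0031, 0.0011, -1.0]]
force [0.0039, 0.6085, 0.4178]
wrist_torque [0.0022, 0.0182, -0.0073]
grip_width 0.088
```

View pics/w11.png

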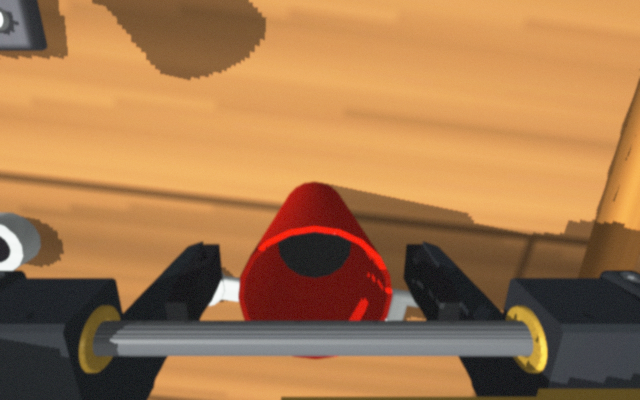

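The red cup sits between the pads (rim 239..392). Closing now.

Emit:
apply_moves([
  [[1,0,1],[0,0,0]],
  [[0,0,0],[0,0,0]],
  [[0,0,0],[0,0,0]],
  [[0,0,0],[0,0,0]],
  [[0,0,0],[0,0,0]],
  [[0,0,0],[0,0,0]],
  [[0,0,0],[0,0,0]],
  [[0,0,0],[0,0,0]],
  [[0,0,0],[0,0,0]],
  [[0,0,0],[0,0,0]],
], hand=0)

```text
time: 22.25
eef_pos: [0.4412, -0.2362, 0.0691]
tcp_rot: [[0.993, 0.121, 0.002], [0.121, -0.993, -0.0], [0.002, 0.0, -1.0]]
force: [0.7, -0.9, 1.8]
grip_width: 0.0586
```

```bash
python3 -c "
from snap import *
st()
"
```

```text
time 22.25
joint_pos [-0.73, 0.2452, 1.9173, 0.0018, 0.9774, 0.718]
eef_pos [0.4412, -0.2362, 0.0691]
tcp_rot [[0.9926, 0.1215, 0.0023], [0.1215, -0.9926, -0.0001], [0.0022, 0.0003, -1.0]]
force [0.7424, -0.8597, 1.8025]
wrist_torque [-0.2286, -0.0429, 0.0106]
grip_width 0.0586
```

Emit:
apply_moves([
  [[0,0,-5],[0,0,0]],
  [[0,0,-15],[0,0,0]],
  [[0,0,-25],[0,0,0]],
  [[0,0,-25],[0,0,0]],
  [[0,0,-26],[0,0,0]],
  [[0,0,-26],[0,0,0]],
  [[0,0,-25],[0,0,0]],
  [[0,0,-25],[0,0,0]],
  [[0,0,-16],[0,0,0]],
  [[0,0,-7],[0,0,0]],
])

```text
time: 23.5
eef_pos: [0.4408, -0.2361, 0.2651]
tcp_rot: [[0.993, 0.122, 0.003], [0.122, -0.993, -0.001], [0.003, 0.001, -1.0]]
force: [-0.2, 0.1, -2.2]
grip_width: 0.0586
```

Emit:
apply_moves([
  [[3,-8,0],[0,0.061,0]],
  [[7,-20,0],[0,0.061,0]],
  [[10,-27,1],[0,0.061,0]],
  [[12,-30,2],[0,0.061,0]],
  [[14,-32,2],[0,0.061,0]],
  [[14,-32,2],[0,0.061,0]],
  [[13,-30,2],[0,0.061,0]],
  [[12,-25,2],[0,0.061,0]],
  [[9,-16,1],[0,0.061,0]],
  [[4,-8,0],[0,0.062,0]],
])

```text
time: 24.75
eef_pos: [0.5084, 0.0034, 0.2793]
tcp_rot: [[0.812, 0.123, 0.571], [0.1, -0.992, 0.072], [0.575, -0.001, -0.818]]
force: [-0.5, -0.4, -0.8]
grip_width: 0.0591
```

```bash
python3 -c "
from rel import *
snap('side','s12');snap('wrist','w12');st();rel(.0611)
"
```

```text
time 24.85
joint_pos [-0.4219, -0.4251, 2.1817, 0.3954, 0.8859, 0.8524]
eef_pos [0.5074, 0.0032, 0.2783]
tcp_rot [[0.8132, 0.1228, 0.5689], [0.0997, -0.9924, 0.0716], [0.5734, -0.0015, -0.8193]]
force [0.04, 0.2223, -1.7324]
wrist_torque [-0.0356, 0.45, -0.0042]
grip_width 0.0585
turn [[-0.0018  0.0002 -0.0001]] shift to home mm [ 0.63  1.2  95.05] F tool [-0.94 -0.21  1.46] T [ 0.01 -0.45  0.02] w 0.05854198994905636 24.85
```

View pics/w12.png

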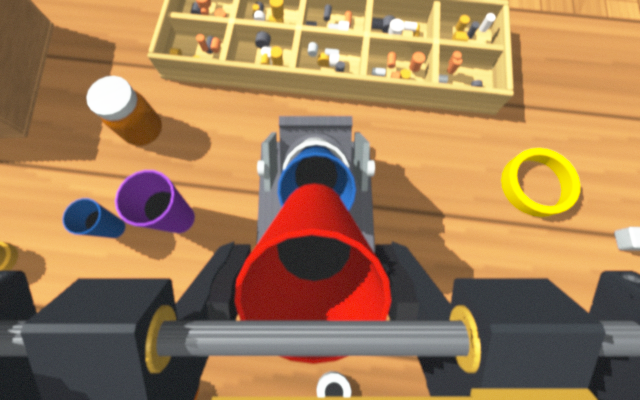

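View pics/s12.png

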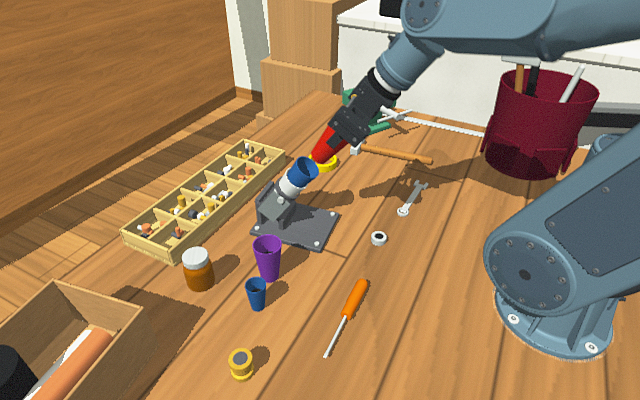

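The red cup lines up with the blue mouth (blue rim 279..355, red foot top at (314,185)). I'll correct about 2 mm in x and 1 mm in y and start down.

Emit:
apply_moves([
  [[1,1,3],[0,0,0]],
  [[1,0,6],[0,0,0]],
  [[0,0,10],[0,0,0]],
  [[0,0,10],[0,0,0]],
  [[0,0,10],[0,0,0]],
  [[0,0,10],[0,0,0]],
  [[0,0,8],[0,0,0]],
  [[0,0,3],[0,0,0]],
  [[0,0,0],[0,0,0]],
  [[0,0,0],[0,0,0]],
])

```text
time: 26.1
eef_pos: [0.545, 0.0053, 0.2326]
tcp_rot: [[0.812, 0.121, 0.572], [0.099, -0.993, 0.07], [0.576, 0.0, -0.818]]
force: [-0.7, -0.4, -1.5]
grip_width: 0.0587
```

```bash
python3 -c "
from rel import *
snap('wrist','w13');rel(.0611)
c,im=load('w13')
cv2.imwrite('pics/w13a.png',cv2.resize(im[140:370,220:410],None,fx=3,fy=2.6,interpolation=cv2.INTER_CUBIC))
"
```

```text
turn [[ 0.0005 -0.0028 -0.0001]] shift to home mm [-3.95 -1.29 36.08] F tool [-0.56 -0.6   2.05] T [ 0.06 -0.44 -0.02] w 0.05871426804494776 26.15
```

View pics/w13a.png

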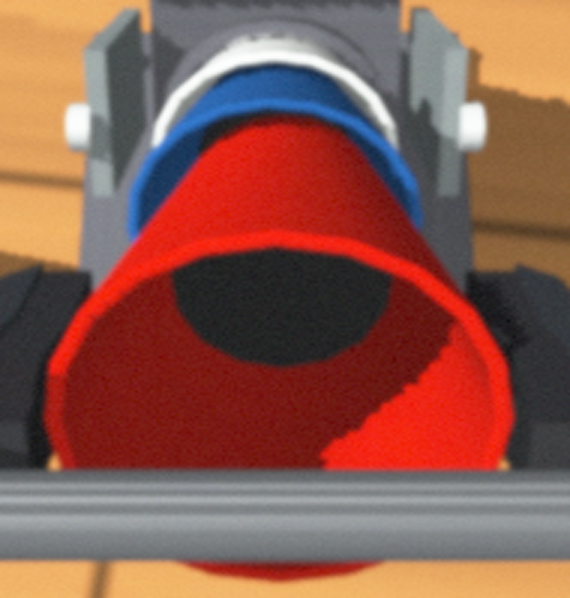

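Emit:
apply_moves([
  [[-1,-0.6,0],[0,0,0]],
  [[-1,-0.6,2],[0,0,0]],
  [[0,0,3],[0,0,0]],
  [[0,0,4],[0,0,0]],
  [[0,0,4],[0,0,0]],
  [[0,0,3],[0,0,0]],
  [[0,0,2],[0,0,0]],
  [[0,0,0],[0,0,0]],
  [[0,0,0],[0,0,0]],
  [[0,0,0],[0,0,0]],
])

```text
time: 27.4
eef_pos: [0.5535, 0.0076, 0.2165]
tcp_rot: [[0.812, 0.121, 0.571], [0.099, -0.993, 0.07], [0.576, 0.0, -0.818]]
force: [0.0, 0.4, -1.7]
grip_width: 0.0592
```

```bash
python3 -c "
from rel import *
snap('wrist','w14');rel(.0611)
c,im=load('w14')
cv2.imwrite('pics/w14a.png',cv2.resize(im[140:370,220:410],None,fx=3,fy=2.6,interpolation=cv2.INTER_CUBIC))
"
```

```text
turn [[ 0.0003 -0.0024 -0.0003]] shift to home mm [-1.75 -0.04 17.89] F tool [-1.52 -0.22  1.09] T [ 0.04 -0.44  0.01] w 0.058902894721101696 27.45
```

View pics/w14a.png

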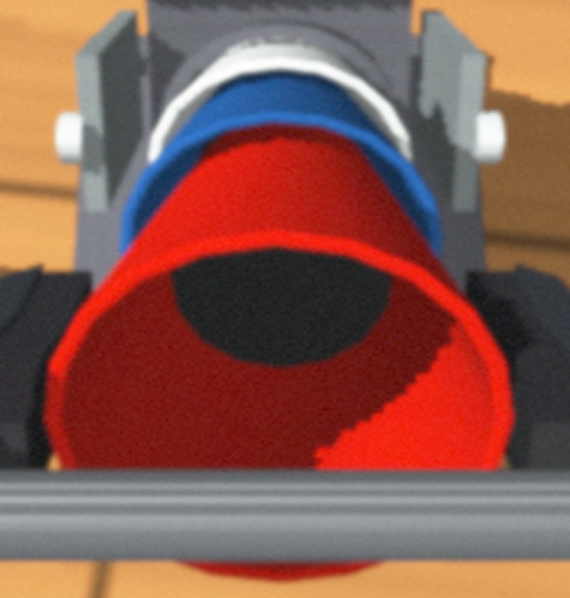

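Emit:
apply_moves([
  [[-0.5,0,1.5],[0,0,0]],
  [[0,0,1.5],[0,0,0]],
  [[0,0,1.5],[0,0,0]],
  [[0,0,1.5],[0,0,0]],
  [[0,0,1],[0,0,0]],
  [[0,0,1],[0,0,0]],
  [[0,0,1],[0,0,0]],
  [[0,0,1],[0,0,0]],
  [[0,0,0],[0,0,0]],
  [[0,0,0],[0,0,0]],
])

```text
time: 28.7
eef_pos: [0.5589, 0.0083, 0.2085]
tcp_rot: [[0.811, 0.122, 0.572], [0.1, -0.993, 0.07], [0.576, 0.0, -0.818]]
force: [-5.5, -1.0, 2.1]
grip_width: 0.0589
```

```bash
python3 -c "
from rel import *
rel(.0611)"
```

```text
turn [[ 0.0003 -0.0028  0.0001]] shift to home mm [-1.64 -0.02  8.15] F tool [-3.39  0.32 -4.92] T [ 0.22 -0.66  0.06] w 0.058864352150539895 28.7
```

Emit:
apply_moves([
  [[-0.4,0,1],[0,0,0]],
  [[-0.3,0,1],[0,0,0]],
  [[0,0,1],[0,0,0]],
  [[0,0,1],[0,0,0]],
  [[0,0,1],[0,0,0]],
  [[0,0,1],[0,0,0]],
  [[0,0,0],[0,0,0]],
  [[0,0,0],[0,0,0]],
  [[0,0,0],[0,0,0]],
  [[0,0,0],[0,0,0]],
])

```text
time: 29.95
eef_pos: [0.5622, 0.0086, 0.2038]
tcp_rot: [[0.811, 0.122, 0.573], [0.1, -0.993, 0.07], [0.577, 0.001, -0.817]]
force: [-5.4, 0.8, 5.0]
grip_width: 0.0588
```

```bash
python3 -c "
from rel import *
rel(.0611);snap('wrist','w15')"
```

```text
turn [[ 0.0006 -0.0039  0.0003]] shift to home mm [-1.64 -0.1   2.44] F tool [-1.4  -1.43 -7.11] T [ 0.29 -0.51 -0.02] w 0.0587940308567793 29.95
```

View pics/w15.png

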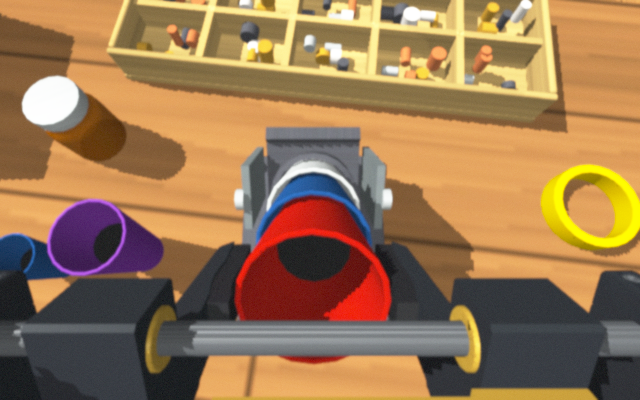

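Sliding at about 8 N, as with blue, with 2.4 mm left.

Emit:
apply_moves([
  [[0,0,0.7],[0,0,0]],
  [[0,0,0.7],[0,0,0]],
  [[0,0,0.7],[0,0,0]],
  [[0,0,0.7],[0,0,0]],
  [[0,0,0],[0,0,0]],
  [[0,0,0],[0,0,0]],
  [[0,0,0],[0,0,0]],
  [[0,0,0],[0,0,0]],
  [[0,0,0],[0,0,0]],
  [[0,0,0],[0,0,0]],
])

```text
time: 31.25
eef_pos: [0.564, 0.0088, 0.2021]
tcp_rot: [[0.81, 0.122, 0.573], [0.1, -0.993, 0.07], [0.577, 0.001, -0.816]]
force: [-10.8, -0.3, 10.1]
grip_width: 0.059
```

```bash
python3 -c "
from rel import *
rel(.0611)"
```

```text
turn [[ 0.0006 -0.0047  0.0005]] shift to home mm [-2.15 -0.1   0.03] F tool [ -2.89  -1.03 -14.47] T [ 0.48 -0.64  0.05] w 0.05902252126756964 31.25
```

Emit:
apply_moves([
  [[-0.4,0,0.5],[0,0,0]],
  [[0,0,0.5],[0,0,0]],
  [[0,0,0],[0,0,0]],
  [[0,0,0],[0,0,0]],
  [[0,0,0],[0,0,0]],
  [[0,0,0],[0,0,0]],
  [[0,0,0],[0,0,0]],
  [[0,0,0],[0,0,0]],
  [[0,0,0],[0,0,0]],
  [[0,0,0],[0,0,0]],
])

```text
time: 32.5
eef_pos: [0.5647, 0.0087, 0.2022]
tcp_rot: [[0.809, 0.122, 0.575], [0.1, -0.993, 0.069], [0.579, 0.001, -0.816]]
force: [-15.5, -0.4, 18.1]
grip_width: 0.059
```

```bash
python3 -c "
from rel import *
rel(.0611)"
```

```text
turn [[ 0.0011 -0.0063  0.001 ]] shift to home mm [-2.8  -0.33 -0.29] F tool [ -2.11  -1.43 -23.75] T [ 0.57 -0.76  0.02] w 0.058961645062763406 32.5
```

Same hard-stop signature (24 N, no further travel). I'll ease off, release and retreat.

Emit:
apply_moves([
  [[0,0,-0.6],[0,0,0]],
  [[0,0,-0.6],[0,0,0]],
  [[0,0,0],[0,0,0]],
  [[0,0,0],[0,0,0]],
  [[0,0,0],[0,0,0]],
  [[0,0,0],[0,0,0]],
  [[0,0,0],[0,0,0]],
  [[0,0,0],[0,0,0]],
  [[0,0,0],[0,0,0]],
  [[0,0,0],[0,0,0]],
])

```text
time: 33.75
eef_pos: [0.5635, 0.0087, 0.2016]
tcp_rot: [[0.81, 0.122, 0.573], [0.1, -0.993, 0.07], [0.577, 0.001, -0.817]]
force: [-5.7, 1.0, 8.2]
grip_width: 0.0587
```

Emit:
apply_moves([
  [[0,0,0],[0,0,0]],
  [[0,0,0],[0,0,0]],
  [[0,0,0],[0,0,0]],
  [[0,0,0],[0,0,0]],
  [[0,0,0],[0,0,0]],
  [[0,0,0],[0,0,0]],
  [[0,0,-5],[0,0,0]],
  [[0,0,-15],[0,0,0]],
  [[0,0,-25],[0,0,0]],
  [[0,0,-25],[0,0,0]],
], hand=1)

```text
time: 35.0
eef_pos: [0.5221, 0.0039, 0.2581]
tcp_rot: [[0.812, 0.122, 0.571], [0.099, -0.993, 0.07], [0.575, -0.0, -0.818]]
force: [-0.1, -0.6, 0.7]
grip_width: 0.0883
```

```bash
python3 -c "
from rel import *
snap('side','s16');snap('wrist','w16');snap('top','t16');rel(.0611)
c,im=load('w16')
cv2.imwrite('pics/w16a.png',cv2.resize(im[145:285,245:385],None,fx=4,fy=4,interpolation=cv2.INTER_CUBIC))
"
```

```text
turn [[ 0.002  -0.0052  0.0002]] shift to home mm [-1.17 -0.48 70.19] F tool [-0.53  0.09  0.03] T [-0.   -0.2   0.03] w 0.08823340503424236 35.15
```

View pics/w16a.png

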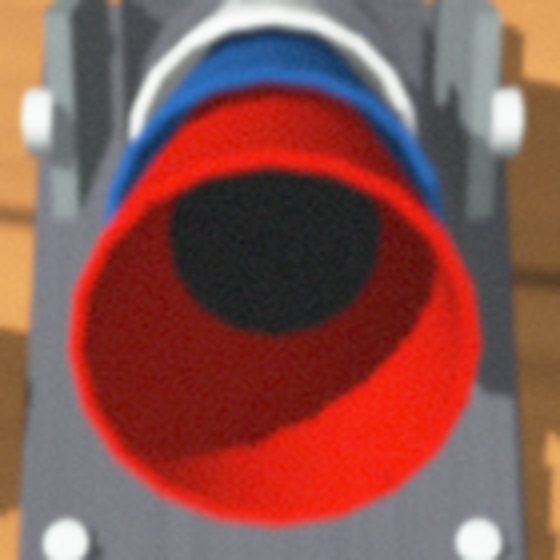

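View pics/s16.png

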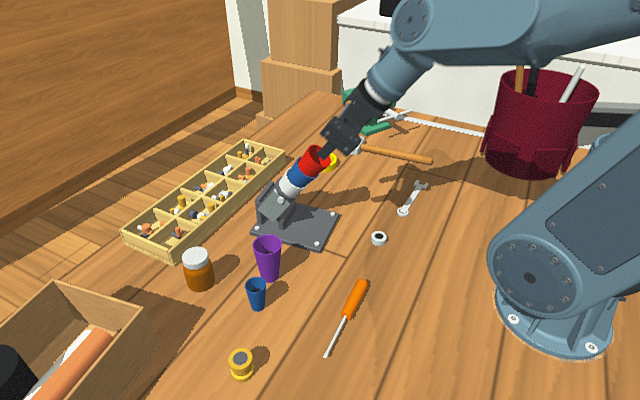

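View pics/t16.png

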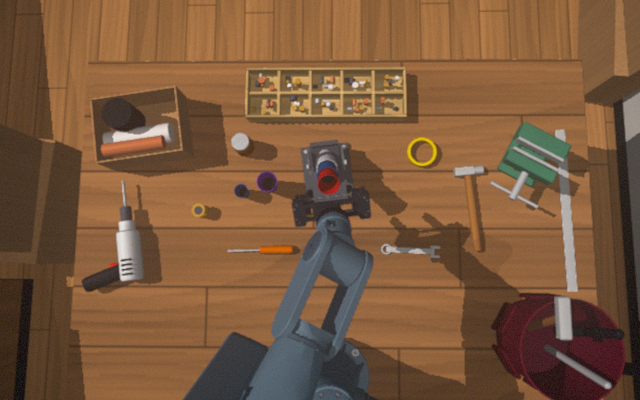

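All three cups are stacked, and the bystanders are at their old pixels. I'll measure how proud the red cup stands.

```bash
python3 - <<'E'
from snap import *
from h import *
from scipy.optimize import brentq
c,_=load("w16")
B=np.array([(70,330),(85,265),(130,205),(200,160),(275,151),(350,165),(415,205),(462,265),(482,335),(468,400),(430,460),(360,508),(275,525),(190,510),(120,455),(82,390)],float)
B=(B+.5)/4-.5+[245,145]
w=np.radians(7);t=np.radians(35)
a=np.array([-np.sin(t)*np.cos(w),-np.sin(t)*np.sin(w),np.cos(t)]);y=np.array([np.sin(w),-np.cos(w),0]);x=np.cross(y,-a)
M=np.array([.597,.013,.1508])
f=lambda s:circ_on_plane(c,B,a,M+a*s)[1]-.031
s=brentq(f,.04,.13);r=circ_on_plane(c,B,a,M+a*s);print("proud of metal",s,r,"lateral",(r[0]-M)@x,(r[0]-M)@y)
E
```

```text
proud of metal 0.08851381718695145 (array([0.5447625 , 0.00594071, 0.22194857]), np.float64(0.031000000000000267), np.float64(0.00029816100020673206)) lateral -0.002367077804215885 0.0006405257784252443
```

Emit:
apply_moves([
  [[0,0,-20],[0,0,0]],
  [[0,0,-20],[0,0,0]],
  [[0,0,-20],[0,0,0]],
  [[0,0,-10],[0,0,0]],
  [[0,0,0],[0,0,0]],
  [[0,0,0],[0,0,0]],
  [[0,0,0],[0,0,0]],
  [[0,0,0],[0,0,0]],
  [[0,0,0],[0,0,0]],
  [[0,0,0],[0,0,0]],
])

```text
time: 36.4
eef_pos: [0.4828, -0.001, 0.3147]
tcp_rot: [[0.812, 0.122, 0.571], [0.099, -0.993, 0.07], [0.575, -0.0, -0.818]]
force: [0.4, 0.4, 0.9]
grip_width: 0.088
```

```bash
python3 -c "
from rel import *
snap('side','s17');rel(.0611)
c,im=load('s17')
cv2.imwrite('pics/s17a.png',cv2.resize(im[130:260,230:380],None,fx=4,fy=4,interpolation=cv2.INTER_CUBIC))
"
```

```text
turn [[ 0.0002 -0.0021 -0.0003]] shift to home mm [2.3000e-01 6.0000e-02 1.3914e+02] F tool [-0.19 -0.14  0.61] T [ 0.02 -0.24 -0.01] w 0.08797548999930667 36.45
```

View pics/s17a.png

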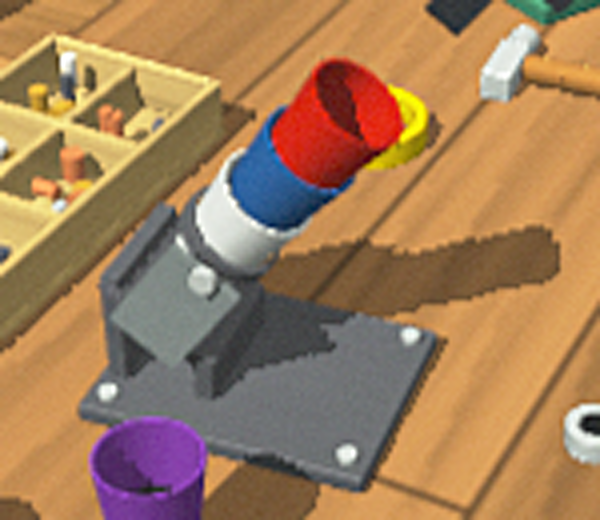

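The red height reads 88.5 mm against an expected 92 mm. It can't be past the stop, so I suspect hand-read outline points or the arm still settling. I'll check again with the arm now still.

```bash
python3 -c "
from rel import *
snap('wrist','w17')
c,im=load('w17');print(c['t'])
cv2.imwrite('pics/w17a.png',cv2.resize(im[120:220,265:365],None,fx=6,fy=6,interpolation=cv2.INTER_CUBIC))
"
```

```text
[-0.059501974157471285, 0.5817618158950142, 0.3270484947056862]
```

View pics/w17a.png

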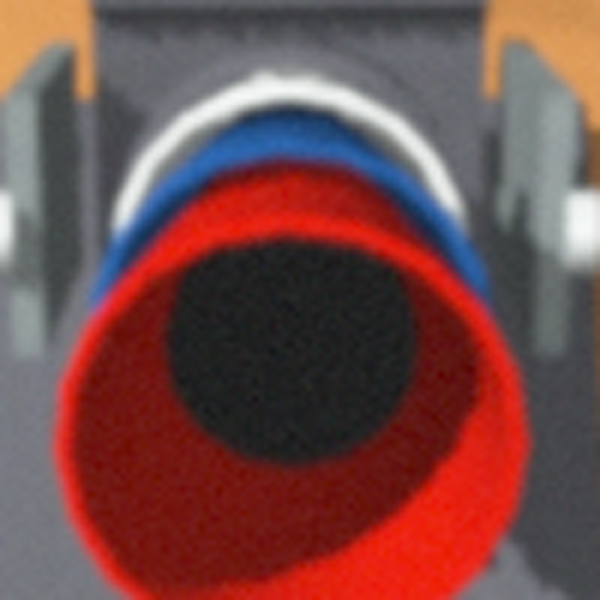

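```bash
python3 - <<'E'
from snap import *
from h import *
c,im=load("w17")
w=np.radians(7);t=np.radians(35)
a=np.array([-np.sin(t)*np.cos(w),-np.sin(t)*np.sin(w),np.cos(t)]);y=np.array([np.sin(w),-np.cos(w),0]);x=np.cross(y,-a)
M=np.array([.597,.013,.1508])
for s in(.088,.092,.096):
    C=M+a*s;th=np.linspace(0,2*np.pi,200)
    P=np.array([proj(c,C+.031*(np.cos(q)*x+np.sin(q)*y)) for q in th]);print(s,P[:,0].min(),P[:,0].max(),P[:,1].min(),P[:,1].max())
hsv=cv2.cvtColor(im,cv2.COLOR_BGR2HSV);m=cv2.inRange(hsv,(0,150,60),(6,255,255))|cv2.inRange(hsv,(172,150,60),(180,255,255))
k,l,st,ce=cv2.connectedComponentsWithStats(m[:260]);i=1+st[1:,4].argmax();print(st[i])
for r in(180,185,190,195,200):
    X=np.where(l[r]==i)[0];print(r,X.min(),X.max())
E
```

```text
0.088 273.64126427046733 352.0506666073877 152.06729996610608 226.8969823923628
0.092 273.0851254687636 352.61061209299015 153.0963586177028 228.88122912761241
0.096 272.51292709080553 353.18672961499135 154.15624128194395 230.92070582540453
[ 274  147   79   83 3641]
180 277 350
185 275 351
190 275 352
195 274 352
200 275 351
```

The still view agrees with fully home: red rim 79 px wide with its lower edge at row 229 (predicted 79.5 px and 228.9 at 92 mm). Handing in.

```bash
python3 -c "
from bench import ctrl
print(ctrl.close_job(), ctrl.get_obs()['time'])"
```

```text
the job is handed in; nothing more can be done
the job is handed in; nothing more can be done
```

The blue cup is nested in the metal cup and the red cup in the blue one. Both were pressed to the hard stop and released. I handed the job in at about 36.5 s, with the gripper open and backed about 139 mm up the cups' axis from where it let go.

- **Choosing the blue cup:** I took the larger of the two blue cups. The small blue one and the purple one were left alone.
- **Pressing:** each floor slid at about 7–9 N measured, then force rose sharply within 0.3 mm of the computed home position. The peak readings were about 27 N for blue and 24 N for red, well under the 60 N limit.
- **Blue check:** after release it stood 46.0 mm proud of the metal rim, as it should, and was centred within 0.3 mm.
- **Red check:** the first height reading disagreed, at 88.5 mm above the metal rim instead of 92 mm, taken just after the arm stopped. A second view with the arm still matched 92 mm, but that view is only good to about 3 mm. The force rise and the arm position are the stronger evidence that red is home.
- **Bystanders:** they looked to be in the same places in the last overhead and side pictures, by eye.

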